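# Free the locked lid of a dead centrifuge with its hooked release rod

### The arm

A 6-joint arm with a two-finger parallel gripper is mounted at the origin on the work surface; the furniture and walls round the work are solid. World frame = base frame: x ahead of the robot, y to its left, z up, the work surface at z = 0. Lengths are in mm, angles in rad, forces in N, time in s.
With the tool pointing down it reaches from about 350 to 775 mm from the base axis. Payload 7.3 kg.
Tool frame: the origin (TCP) lies between the finger pads; the fingertips stand 14 mm ahead of it and the grasp point (between the pads) lies 5 mm behind it; y points along the fingers, z is the direction in which the jaws open and shut, and the axes are right-handed (so a half turn about y gives the same grasp; the last joint's range is limited). The gripper opens to 92 mm and grips with 3 to 60 N. Pads are 19 mm wide; open, the fingers measure 130 mm over their backs; the gripper's body (75 mm by 190 mm) begins 47 mm behind the grasp point.
Start: joints at [0.642, 0.342, 1.524, -0, 1.275, -0.146], TCP at [370.262, 372.222, 240.741] pointing down, gripper open.
Joint ranges: [-2.53, 2.53], [-0.77, 2.02], [0.04, 2.7], [-1, 4.14], [0.28, 2.66], [-3.11, 3.11]. Speed limits (rad/s): [2.57, 2.57, 3.14, 3.14, 3.14, 3.14].

### API

Orientations are given as [roll, pitch, yaw] about the fixed x, y, z axes, in that order (R = Rz(yaw) Ry(pitch) Rx(roll)).
In Python, from plant import bot, vision, order gives the robot as it stands.
- The arm moves only by the tool apply_moves, never from a script. Its argument "rows" is a list of rows, each a list of 3 entries, a list of its own where there are three numbers: the shift along the tool's x, y, z in cm, then the turn about the tool's y in rad, then the finger opening in cm, from 0 to 9.18. A call has 1 to 5 rows; each row is the pose to reach, as a shift and turn from the pose measured when the call began, along the tool's axes at that moment; what a row does not reach only later rows make up. A row lasts 1/8 s, in which the tool goes at most 62.5 mm and 10.7 degrees, less where a joint would pass 70% of its speed; a pose out of reach is approached as far as the arm can. A call with a gripper value outside its range is refused whole. The fingers move at their own pace and stop on an object; the grip force is fixed at half the most. Time passes only in rows, so rows that repeat a pose let the fingers close. It gives the time, the measured TCP pose, the force and the opening at its end, in the units of the state.
- bot.get_obs(): the state, without advancing time (a new reading comes with each control period).
- vision.capture(name): name is "scene" or "top"; returns the picture (420x560x3 uint8, red, green, blue); there is no depth.
- vision.camera_info(name): a dict with "mtx" (3x3 intrinsics, pixels), "distortion" ([k1, k2, p1, p2, k3] as OpenCV has them; the pictures are not rectified), "rvec" (rotation vector, rad) and "tvec" (3), from world to camera coordinates, as OpenCV has them. Camera axes: x right, y down, z forward; pixel columns grow to the right and rows downward; lengths in mm; the calibration is good to about 2 mm. A picture is of the moment at which its call begins. camera_info takes no time and is no camera call.
- order.close_job(): hands the job in, once; it reports no verdict.
The state is a dict: "time": time; "joint_positions": joint angles; "dq": joint speeds; "tau": joint torques, N m; "tool_pos": TCP position; "tcp_rot": TCP orientation; "contact_force": force on the tool from outside, world axes, zero at the start; "moment": the same for the moment, N m; "grip_width": finger opening in mm.
Only numpy, scipy, OpenCV 4.12 (cv2) and the standard library are available. Lean on these libraries where they do the work, as an engineer would, in place of code of your own. Each camera call takes 0.05 s, during which the arm holds its last target.

### The job

The bench centrifuge has lost power with its lid locked. Take the hooked rod from its rest, reach through the port in the centrifuge's front, hook the cross bar inside and draw it towards you firmly but gently, all the way until you feel the catch come up against its stop; do not yank it or force it against the stop, and keep fingers off the bar. Then put the rod back in its rest and raise the lid by its grip bar until it stands well open, without disturbing the beaker, the vial and the bottle standing by.

Things in the scene. Friction and masses are not known exactly. Their poses are not given: they have to be found in the camera images.
- rod: Release rod, about 130 g: black square handle 95 x 16 x 16 mm and a steel shaft 7 mm thick. Origin: on the handle's axis, the best place to grip; the handle reaches from -50 to +45 mm along x. x runs along the rod to the hook, z is up as it lies in its rest. The shaft's end is bent down: the bent part, 7 mm thick, has its axis at x = 150 mm and reaches 19.5 mm below the rod's axis (z = -19.5 mm).
- rest: Fixed aluminium rest: base 100 x 54 x 8 mm, two notched uprights 8 mm thick at x = -36 and +36 mm; notches 19 mm wide, flared at the top (61 mm above the bench), floor 37 mm above the bench. Origin: centre of its underside, on the bench; x along the rod. In its rest the rod has its origin 45 mm above this origin, its x along the rest's x, hook down.
- centrifuge: Fixed white bench centrifuge 200 x 180 x 165 mm, its lid 16 mm more. Origin: on the bench under its middle. z up, x from its front to its back, y to the left as one faces its front; its front face is the plane x = -105 mm.
- port (a point): Centre of the mouth of the port in the centrifuge's front face, 70 mm above the bench. The port is an open tunnel 34 mm wide (y) and 64 mm high (z), running straight in along the centrifuge's x.
- link: Release link inside the port: a steel stirrup that slides straight out (centrifuge -x) and stays where it is left. Origin: middle of its cross bar, 6 mm thick, 28 mm long along y, 62 mm above the bench, 51 to 55 mm behind the port's mouth at the start. Free space 15 mm below and 35 mm above the bar. More than 12 N between rod and link bends it.
- link_window (a point): Centre of the stirrup's open window (25 mm along x, 22 mm along y), 15.5 mm behind the cross bar's axis and level with it; the hook drops into it from above. The link first slides against about 1 N through a slack of 1 to 26 mm that differs each time and is not visible; then it takes the catch along, about 4 N in all, for 14 mm more to a hard stop. The lid comes free only in about the last 1.5 mm.
- lid (a joint): Opening angle of the lid (rad), 0 shut, growing as its front rises, at most 1.35. The stiff hinge takes about 4 N at the grip bar and holds the lid at any angle. While the catch holds it, the lid lifts no more than 0.02.
- lid_handle (a point): Middle of the lid's grip bar, a round bar 10 mm thick and about 70 mm long (parallel to the centrifuge's y) between two arms. It stands 27 mm higher than the lid's top and 18 mm in front of its front edge. With the lid shut it is at (-103, 0, 208 mm) in the centrifuge's frame.
- lid_hinge (a point): Point on the hinge axis of the lid, which is parallel to the centrifuge's y, at (85, 0, 168 mm) in the centrifuge's frame. The grip bar moves on a circle of 192 mm radius about it.
- beaker: Bystander: plastic beaker, 61 mm across, 72 mm high; origin at its underside.
- vial_a: Bystander: glass vial with a black cap, 23 mm across, 59 mm high; origin at its underside.
- amber: Bystander: amber bottle, 55 mm across, 115 mm high; origin at its underside.
Not all that is in view belongs to the job. Of the things that look like the rod, the larger one is meant.

How it is judged:
By the outcome, as a careful person would: the job done as asked, in the order asked, and still so for the second after the job is handed in, with the robot touching nothing.
It also fails if it takes over 72 s, if anything falls off the work surface, if the arm or the gripper's body presses on something with over 40 N, if the wrist force passes 120 N, or if a joint passes its speed limit or range.

## Working session

There is one attempt and no reset: what is moved stays moved. The work goes in short steps, Python scripts to look and compute and a tool call to move; the robot and the scene stay as the last step left them, time stands still between calls to the robot, and variables do not carry over. Pictures are saved under pics/ and viewed, and the job is handed in when it is done.

Besides the shell and the picture viewer there is one more tool, called as name(argument=value, ...), one argument or row to a line, values as JSON. apply_moves: Moves the arm, as the interface text tells. Its arguments: {"type":"object","properties":{"rows":{"type":"array","items":{"type":"array"}}},"required":["rows"]}

```bash
ls; mkdir -p pics; python3 - <<'E'
from plant import bot, vision, order
import cv2
print(bot.get_obs())
for n in ("scene","top"):
    im=vision.capture(n); cv2.imwrite(f"pics/{n}0.png",im[:,:,::-1]); print(vision.camera_info(n))
E
```

```text
pics
{'time': 0.0, 'joint_positions': array([ 6.42006583e-01,  3.42727864e-01,  1.52503204e+00, -2.99295641e-06,
        1.27540244e+00, -1.45992952e-01]), 'dq': array([-0.0006293 ,  0.00155179,  0.00229881, -0.00043341,  0.000413  ,
        0.00129473]), 'tau': array([ 5.61524321e-04, -4.31262696e+01, -2.44214255e+01,  7.18701328e-02,
        5.61477989e-02, -1.43773418e-04]), 'tool_pos': array([369.9272327 , 371.97463215, 240.03704078]), 'tcp_rot': array([-1.57234974e+00,  2.25519338e-04, -7.82796093e-01]), 'contact_force': array([ 0.8145716 , -0.83446329,  0.66354751]), 'moment': array([0.00303525, 0.01816797, 0.00630146]), 'grip_width': 91.96949489796093}
{'mtx': array([[473.55276259,   0.        , 284.11164403],
       [  0.        , 473.55276259, 205.21971915],
       [  0.        ,   0.        ,   1.        ]]), 'distortion': array([-0.10155861,  0.        ,  0.        ,  0.        ,  0.        ]), 'rvec': array([ 0.26731654,  2.89895795, -1.02295611]), 'tvec': array([ 438.10576755, -170.47160553, 1620.8829124 ])}
{'mtx': array([[447.38322408,   0.        , 274.53407677],
       [  0.        , 447.38322408, 210.98638201],
       [  0.        ,   0.        ,   1.        ]]), 'distortion': array([-0.12444616,  0.        ,  0.        ,  0.        ,  0.        ]), 'rvec': array([ 2.12418788, -2.12321016,  0.21800432]), 'tvec': array([ 209.60042462,  497.46147465, 1183.30212905])}
```

View pics/scene0.png

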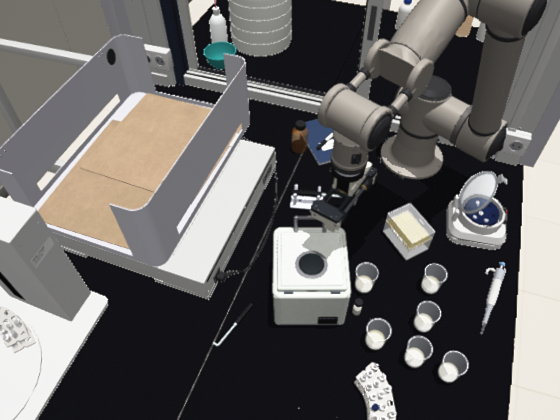

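View pics/top0.png

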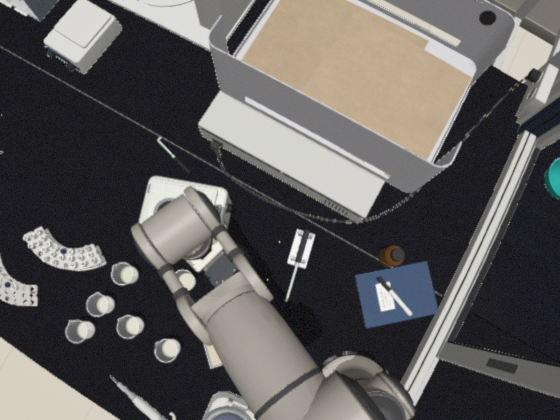

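```bash
cat > h.py <<'E'
import numpy as np, cv2
from plant import bot, vision, order
from scipy.spatial.transform import Rotation as Rn
CI={n:vision.camera_info(n) for n in("scene","top")}
def ray(n,uv):
    c=CI[n];R=cv2.Rodrigues(c["rvec"])[0]
    p=cv2.undistortPoints(np.array([[uv]],float),c["mtx"],c["distortion"])[0,0]
    d=R.T@np.array([p[0],p[1],1]);o=-R.T@c["tvec"];return o,d/np.linalg.norm(d)
def onz(n,uv,z):
    o,d=ray(n,uv);return o+d*(z-o[2])/d[2]
def proj(n,P):
    c=CI[n];return cv2.projectPoints(np.array(P,float).reshape(-1,3),c["rvec"],c["tvec"],c["mtx"],c["distortion"])[0][:,0]
def two(a,b):
    o1,d1=ray("scene",a);o2,d2=ray("top",b)
    A=np.c_[d1,-d2];t=np.linalg.lstsq(A,o2-o1,rcond=None)[0]
    p,q=o1+t[0]*d1,o2+t[1]*d2;return (p+q)/2,np.linalg.norm(p-q)
def crop(n,src,x0,y0,x1,y1,s,out):
    im=cv2.imread(src)[y0:y1,x0:x1];cv2.imwrite(out,cv2.resize(im,None,fx=s,fy=s,interpolation=cv2.INTER_CUBIC))
E
python3 - <<'E'
from h import *
crop("","pics/top0.png",250,210,350,310,6,"pics/c1.png")
crop("","pics/scene0.png",250,170,390,340,4.0,"pics/c2.png")
a=cv2.imread("pics/scene0.png");
print([onz("top",p,45).round() for p in((300,250),(288,300),(165,148),(190,180),(392,257))])
print([onz("scene",p,z).round() for p,z in(((311,265),181),((232,325),10))])
E
```

```text
[array([390., 141.,  45.]), array([256., 174.,  45.]), array([681., 523.,  45.]), array([586., 447.,  45.]), array([ 370., -112.,   45.])]
[array([466., 471., 181.]), array([677., 511.,  10.])]
```

View pics/c1.png

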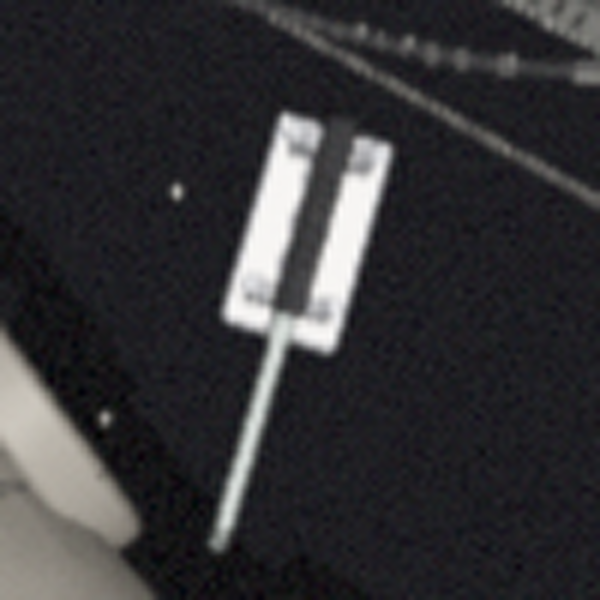

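View pics/c2.png

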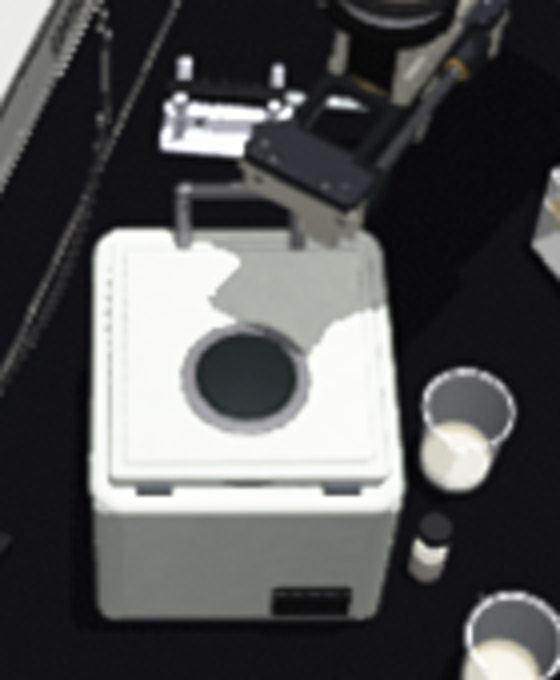

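```bash
python3 - <<'E'
from h import *
im=cv2.imread("pics/top0.png")
g=cv2.cvtColor(im,cv2.COLOR_BGR2GRAY)
# rest base: bright blob
roi=np.zeros_like(g);roi[225:275,280:320]=1
m=((g>140)*roi).astype(np.uint8)
r=cv2.minAreaRect(cv2.findNonZero(m));print(r)
c=cv2.boxPoints(r);W=np.array([onz("top",p,8) for p in c]);print(W.round(1));print(W.mean(0),[np.linalg.norm(W[i]-W[i-1]).round(1) for i in range(4)])
# shaft
roi[:]=0;roi[264:304,282:298]=1
m=((g>90)*roi).astype(np.uint8);pts=cv2.findNonZero(m)[:,0]
pts=pts[pts[:,1]>=270]
W=np.array([onz("top",p.astype(float),45) for p in pts]);c=W[:,:2].mean(0)
u=np.linalg.svd(W[:,:2]-c)[2][0];u*=-np.sign(u[0]) 
t=(W[:,:2]-c)@u;print("shaft",c,u,np.arctan2(u[1],u[0]),"tip",c+u*t.max())
# handle dark : across profile
for p in((307.0,231.),(298.5,261.5)): print(onz("top",p,53))
E
```

```text
((299.4908447265625, 252.69728088378906), (19.53965950012207, 44.53892517089844), 16.699243545532227)
[[334.9 184.    8. ]
 [454.7 147.4   8. ]
 [438.7  94.7   8. ]
 [319.3 132.2   8. ]]
[386.87603651 139.55455422   8.        ] [np.float64(54.1), np.float64(125.3), np.float64(55.1), np.float64(125.2)]
shaft [296.32376555 166.9318436 ] [-0.95578554  0.29406461] 2.8431159392305423 tip [253.57114365 180.08545673]
[440.94254975 121.63457391  53.        ]
[358.11019634 145.59491179  53.        ]
```

apply_moves(
  rows=[
    [[18.75,0,-14.7],-0.485,5],
    [[18.75,0,-14.7],-0.485,5],
    [[18.75,0,-14.7],-0.485,5],
    [[18.75,0,-14.7],-0.485,5],
    [[18.75,0,-14.7],-0.485,5],
  ],
)

```text
time: 0.72
tool_pos: [399.5, 132.1, 240.2]
tcp_rot: [-1.573, 0.001, -0.304]
contact_force: [1.0, 0.9, 0.1]
grip_width: 51.1
```

```bash
python3 - <<'E'
from h import *
for n in ("scene","top"):
    cv2.imwrite(f"pics/{n}1.png",vision.capture(n)[:,:,::-1])
crop("","pics/scene1.png",250,170,450,350,4.0,"pics/c3.png")
crop("","pics/top1.png",100,150,300,350,3.0,"pics/c4.png")
print(bot.get_obs())
E
```

```text
{'time': 0.825, 'joint_positions': array([ 1.44046937e-01,  1.52617378e-01,  1.78311298e+00, -2.58982197e-04,
        1.20731152e+00, -1.12636559e+00]), 'dq': array([ 0.04852686,  0.0086224 , -0.01039414,  0.00305547,  0.00051144,
        0.00580366]), 'tau': array([ -1.38895232, -32.18920469, -23.41816664,  -0.13808363,
         0.10056876,  -0.11499644]), 'tool_pos': array([399.2719914 , 135.04019871, 240.22313002]), 'tcp_rot': array([-1.57163784e+00,  1.20443343e-03, -3.00292058e-01]), 'contact_force': array([-0.53484069, -0.2848441 , -0.21197125]), 'moment': array([ 0.04582312, -0.04175937,  0.01038666]), 'grip_width': 50.02794705374603}
```

View pics/c3.png

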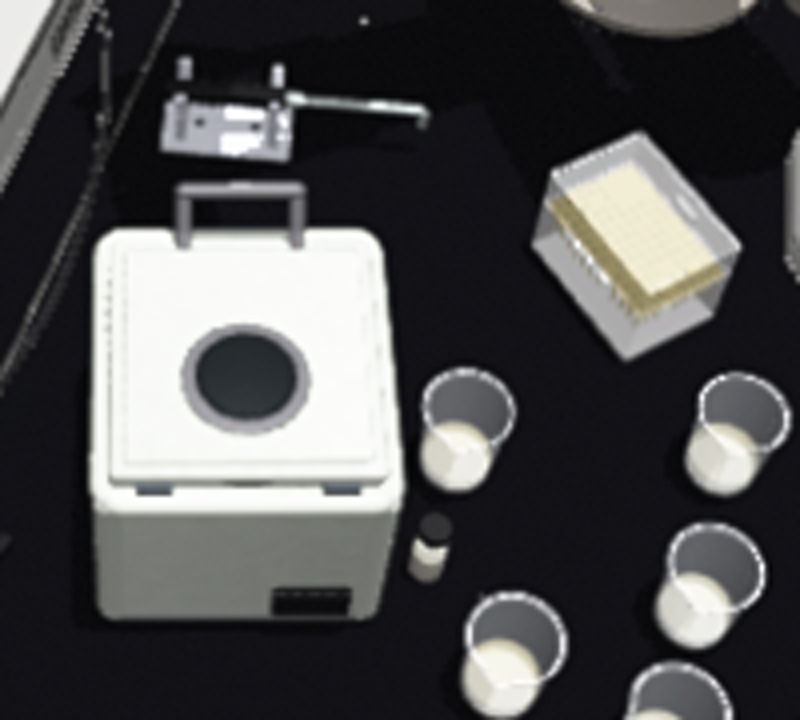

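View pics/c4.png

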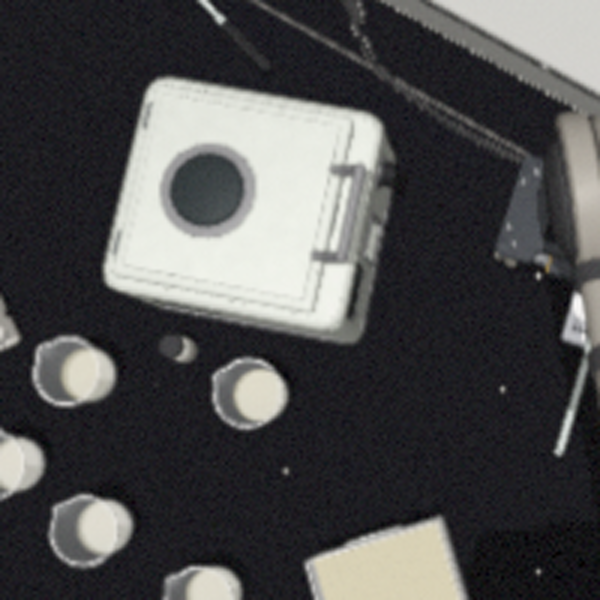

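```bash
python3 - <<'E'
from h import *
im=cv2.imread("pics/top1.png");g=cv2.cvtColor(im,cv2.COLOR_BGR2GRAY)
print("cams",ray("top",(0,0))[0],ray("scene",(0,0))[0])
m=(g>150).astype(np.uint8);m[:, 236:]=0;m[270:]=0;m[:170]=0
n,l,s,c=cv2.connectedComponentsWithStats(m);k=1+np.argmax(s[1:,4]);print(s[k])
cn=max(cv2.findContours((l==k).astype(np.uint8),cv2.RETR_EXTERNAL,cv2.CHAIN_APPROX_NONE)[0],key=cv2.contourArea)[:,0].astype(float)
W=np.array([onz("top",p,165)[:2] for p in cn]).astype(np.float32)
r=cv2.minAreaRect(W);print("top",r,cv2.boxPoints(r).round(1).tolist())
im=cv2.imread("pics/scene1.png");g=cv2.cvtColor(im,cv2.COLOR_BGR2GRAY)
m=(g>170).astype(np.uint8);m[:,352:]=0;m[:,:270]=0;m[:225]=0;m[330:]=0
n,l,s,c=cv2.connectedComponentsWithStats(m);k=1+np.argmax(s[1:,4]);print(s[k])
cn=max(cv2.findContours((l==k).astype(np.uint8),cv2.RETR_EXTERNAL,cv2.CHAIN_APPROX_NONE)[0],key=cv2.contourArea)[:,0].astype(float)
W=np.array([onz("scene",p,165)[:2] for p in cn]).astype(np.float32)
r=cv2.minAreaRect(W);print("scene",r,cv2.boxPoints(r).round(1).tolist())
# bar, z=208
a=[onz("scene",(250+x/4,170+y/4),208)[:2].round(1) for x,y in((180,189),(304,189))]
b=[onz("top",(100+x/3,150+y/3),208)[:2].round(1) for x,y in((359,168),(344,258))]
print(a,b)
for q in (a,b): d=q[0]-q[1] if q is b else q[0]-q[1]; print(sum(q)/2,np.linalg.norm(d),np.arctan2(d[1],d[0])-np.pi/2)
crop("","pics/top1.png",200,195,240,250,10,"pics/c5.png")
crop("","pics/scene1.png",285,205,335,240,12,"pics/c6.png")
E
```

```text
cams [ 259.40815621  222.11798684 1254.98015673] [ 633.44095136 1052.11210727 1157.61449648]
[ 135  176   92   84 5198]
top ((459.37628173828125, 444.77410888671875), (204.19947814941406, 185.34857177734375), 79.56134033203125) [[349.70001220703125, 361.20001220703125], [532.0, 327.6000061035156], [569.0, 528.4000244140625], [386.70001220703125, 562.0]]
[ 273  227   78   71 4367]
scene ((461.10577392578125, 448.1393737792969), (202.85638427734375, 183.90003967285156), 79.26512908935547) [[351.8999938964844, 365.6000061035156], [532.5999755859375, 331.3999938964844], [570.2999877929688, 530.7000122070312], [389.70001220703125, 564.9000244140625]]
[array([479.6, 342.5]), array([402.7, 357. ])] [array([477.7, 342.7]), array([405.3, 352.9])]
[441.15 349.75] 78.25509568072872 -1.7571647647007322
[441.5 347.8] 73.11497794569863 -1.7107591478344313
```

View pics/c5.png

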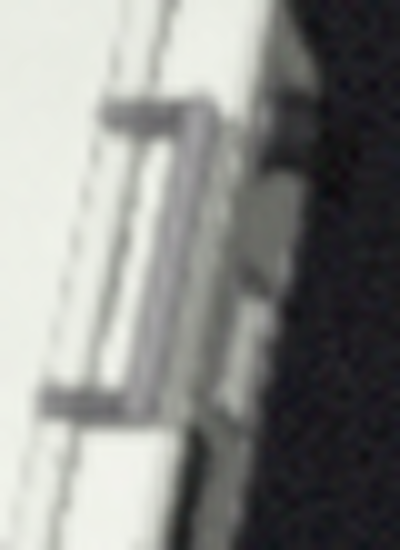

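View pics/c6.png

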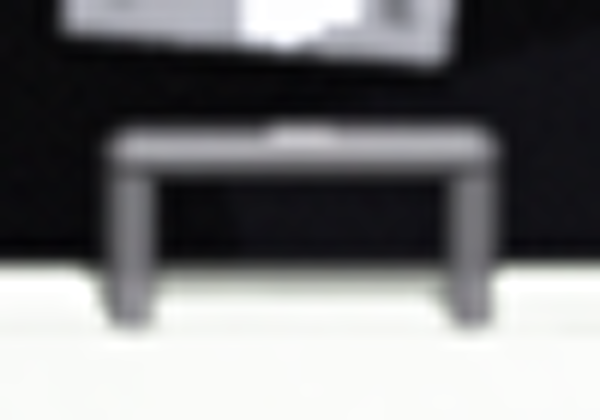

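```bash
cat >> h.py <<'E'
PSI=1.385; CO=np.array([460.9,450.9,0])
def C(x,y,z):
    return CO+np.array([np.cos(PSI)*x-np.sin(PSI)*y,np.sin(PSI)*x+np.cos(PSI)*y,z])
E
python3 - <<'E'
from h import *
im=cv2.imread("pics/top1.png");x0,y0,x1,y1=195,185,245,260
s=10
z=cv2.resize(im[y0:y1,x0:x1],None,fx=s,fy=s,interpolation=cv2.INTER_CUBIC)
z=np.clip(z.astype(float)*1.5,0,255).astype(np.uint8)
def dr(P,col,cl=True):
    q=(proj("top",P)-[x0,y0]+.5)*s
    cv2.polylines(z,[q.astype(int).reshape(-1,1,2)],cl,col,1)
print(proj("top",[C(-105,0,70)]))
dr([C(-105,y,h) for y,h in((-17,38),(17,38),(17,102),(-17,102))],(0,0,255))
dr([C(-105,y,h) for y,h in((-90,0),(90,0),(90,165),(-90,165))],(0,255,0))
dr([C(-103,-35,208),C(-103,35,208)],(255,0,0),False)
z=cv2.resize(z,None,fx=.8,fy=.8);cv2.imwrite("pics/c7.png",z)
E
```

```text
[[223.175205   229.74234977]]
```

View pics/c7.png

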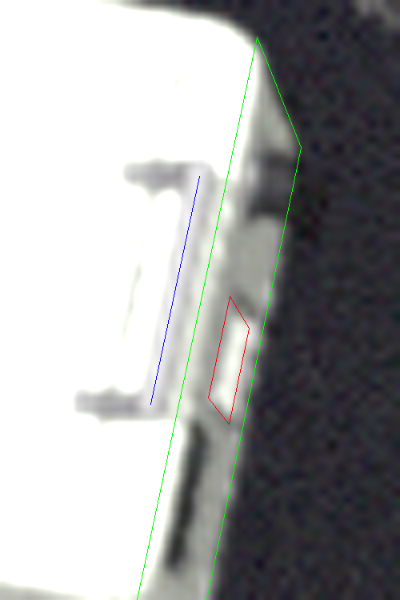

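```bash
python3 - <<'E'
from h import *
im=cv2.imread("pics/top1.png");x0,y0,x1,y1=214,203,236,245
z=cv2.resize(im[y0:y1,x0:x1],None,fx=14,fy=14,interpolation=cv2.INTER_NEAREST)
cv2.imwrite("pics/c8.png",z)
g=cv2.cvtColor(im,cv2.COLOR_BGR2GRAY)
# sample along front face at given heights vs y_c
for h in (30,45,60,75,90,110,130):
    r=[]
    for y in range(-80,81,5):
        p=proj("top",[C(-105,y,h)])[0]
        r.append(int(cv2.getRectSubPix(g,(1,1),(float(p[0]),float(p[1])))[0,0]))
    print(h,r)
E
```

```text
30 [55, 46, 53, 42, 36, 92, 103, 104, 104, 107, 108, 88, 122, 147, 127, 129, 129, 126, 125, 91, 100, 105, 104, 106, 104, 103, 106, 105, 104, 104, 113, 110, 111]
45 [87, 45, 52, 51, 36, 70, 105, 105, 106, 105, 107, 90, 94, 155, 152, 150, 154, 149, 152, 110, 93, 101, 101, 103, 104, 101, 103, 106, 104, 100, 106, 107, 112]
60 [104, 64, 47, 54, 44, 40, 92, 106, 106, 106, 105, 93, 85, 143, 164, 164, 163, 160, 165, 119, 93, 98, 92, 97, 98, 96, 96, 96, 102, 89, 96, 104, 111]
75 [107, 91, 52, 58, 59, 45, 59, 99, 107, 107, 106, 99, 79, 113, 149, 148, 156, 150, 157, 128, 96, 97, 76, 73, 83, 83, 77, 76, 83, 74, 79, 98, 109]
90 [105, 100, 77, 65, 78, 69, 53, 75, 103, 107, 107, 102, 86, 97, 122, 123, 127, 126, 129, 133, 97, 90, 56, 55, 52, 55, 54, 42, 60, 49, 57, 89, 110]
110 [105, 107, 98, 92, 102, 119, 90, 86, 97, 105, 105, 105, 102, 101, 105, 101, 107, 107, 108, 111, 104, 98, 56, 54, 53, 46, 53, 49, 51, 51, 43, 82, 110]
130 [119, 128, 125, 125, 124, 130, 127, 114, 122, 121, 114, 122, 115, 116, 115, 113, 115, 116, 115, 121, 111, 125, 102, 113, 109, 116, 115, 114, 121, 115, 114, 112, 124]
```

View pics/c8.png

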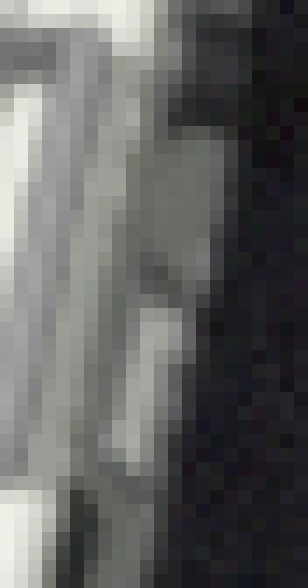

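apply_moves(
  rows=[
    [[0,6,0],0,5],
    [[0,12,0],0,5],
    [[0,17,0],0,5],
    [[0,19,0],0,5],
    [[0,20,0],0,5],
  ],
)

```text
time: 1.45
tool_pos: [398.2, 136.3, 38.9]
tcp_rot: [-1.572, 0.003, -0.298]
contact_force: [0.1, 0.2, -0.2]
grip_width: 49.9
```

apply_moves(
  rows=[
    [[0,0,0],0,5],
    [[0,0,0],0,5],
  ],
)

```text
time: 1.7
tool_pos: [398.8, 136.9, 39.7]
tcp_rot: [-1.572, 0.002, -0.297]
contact_force: [0.0, 0.0, -0.9]
grip_width: 50.1
```

apply_moves(
  rows=[
    [[0.05,0,-0.1],0,2.6],
    [[0.05,0,-0.1],0,2.2],
    [[0.05,0,-0.1],0,1.8],
    [[0.05,0,-0.1],0,1.2],
    [[0.05,0,-0.1],0,1.0],
  ],
)

```text
time: 2.33
tool_pos: [399.0, 135.8, 39.8]
tcp_rot: [-1.572, 0.002, -0.297]
contact_force: [-0.1, 0.9, 2.5]
grip_width: 15.6
```

apply_moves(
  rows=[
    [[0,0,0],0,1.0],
    [[0,0,0],0,1.0],
  ],
)

```text
time: 2.58
tool_pos: [399.0, 135.8, 39.8]
tcp_rot: [-1.572, 0.002, -0.297]
contact_force: [-0.4, -0.3, 1.3]
grip_width: 15.8
```

apply_moves(
  rows=[
    [[0,-1.5,0],0,1.0],
    [[0,-4,0],0,1.0],
    [[0,-6,0],0,1.0],
    [[0,-7,0],0,1.0],
    [[0,-7,0],0,1.0],
  ],
)

```text
time: 3.2
tool_pos: [399.3, 135.8, 109.9]
tcp_rot: [-1.571, 0.001, -0.297]
contact_force: [-0.3, 0.4, -1.3]
grip_width: 15.7
```

apply_moves(
  rows=[
    [[0,0,0],0.15,1.0],
    [[0,0,0],0.3,1.0],
    [[0,0,0],0.45,1.0],
    [[0,0,0],0.6,1.0],
    [[0,0,0],0.75,1.0],
  ],
)

```text
time: 3.82
tool_pos: [398.6, 135.7, 108.8]
tcp_rot: [-1.574, 0.001, -1.052]
contact_force: [0.4, -0.0, -1.2]
grip_width: 15.8
```

apply_moves(
  rows=[
    [[0,0,0],0.15,1.0],
    [[0,0,0],0.3,1.0],
    [[0,0,0],0.45,1.0],
    [[0,0,0],0.6,1.0],
    [[0,0,0],0.68,1.0],
  ],
)

```text
time: 4.45
tool_pos: [397.9, 135.5, 107.8]
tcp_rot: [-1.576, -0.002, -1.736]
contact_force: [-0.2, -0.5, -1.3]
grip_width: 15.7
```

```bash
python3 - <<'E'
from h import *
for n in ("scene","top"):
    cv2.imwrite(f"pics/{n}2.png",vision.capture(n)[:,:,::-1])
crop("","pics/scene2.png",250,150,450,300,4.0,"pics/d1.png")
crop("","pics/top2.png",170,180,340,330,4.0,"pics/d2.png")
o=bot.get_obs();print(o['tool_pos'],o['tcp_rot'],o['contact_force'],o['joint_positions'],o['grip_width'])
E
```

```text
[398.03222025 135.55524371 107.89895163] [-1.57576729e+00 -1.63612106e-03 -1.73264717e+00] [-0.39483535  0.16191948 -1.2946216 ] [ 1.45572835e-01  3.32256296e-01  1.97509689e+00 -7.41182800e-05
  8.39472475e-01  3.07477390e-01] 15.923204376577385
```

View pics/d1.png

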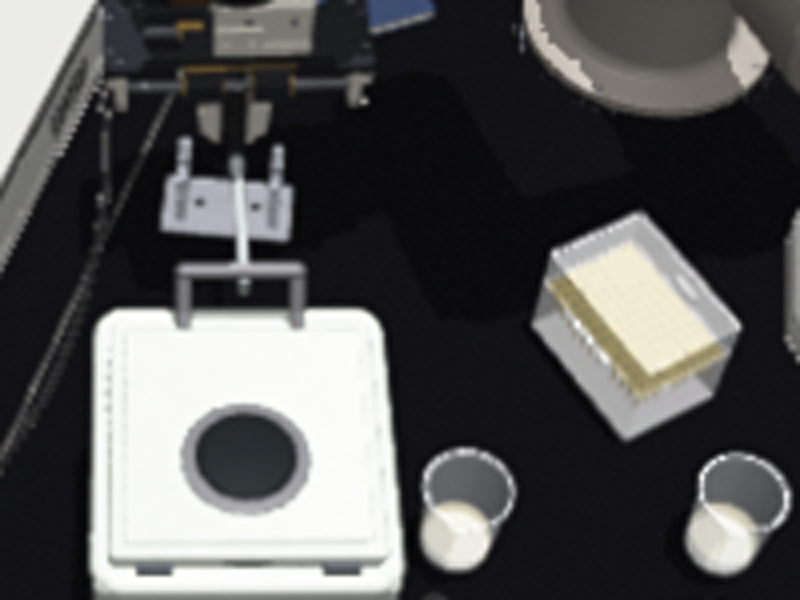

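View pics/d2.png

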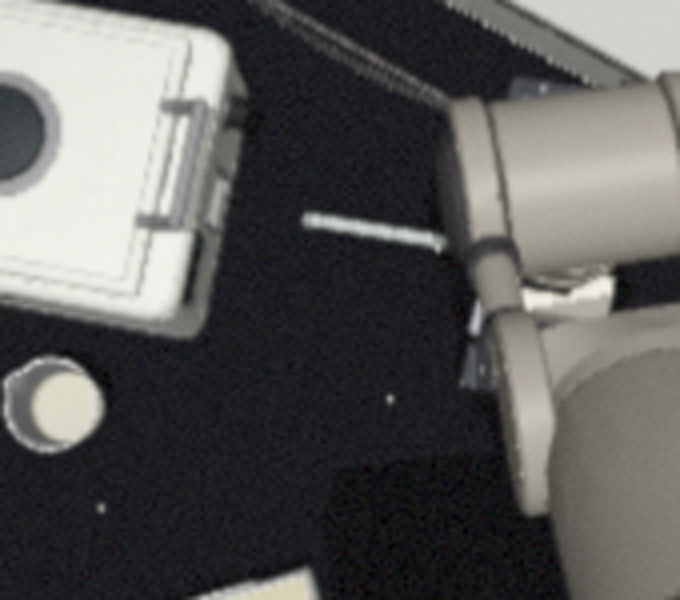

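```bash
python3 - <<'E'
from h import *
o=bot.get_obs();y=o['tcp_rot'][2];t=o['tool_pos'];u=-np.array([np.cos(y),np.sin(y)])
print("expected tip",t[:2]+150*u, t[2]+5)
P=np.r_[t[:2]+150*u,t[2]+5]
print(proj("top",[P,np.r_[t[:2]+50*u,t[2]+5]]),proj("scene",[P-[0,0,19.5],P]))
p=onz("top",(170+307/4,180+218/4),113);q=onz("top",(170+435/4,180+241/4),113);print(p,q,np.arctan2(*(p-q)[1::-1]),y+np.pi)
print("port", C(-105,-.5,70), "rod origin in C:",)
d=t[:2]-CO[:2];print(d@[np.cos(PSI),np.sin(PSI)],d@[-np.sin(PSI),np.cos(PSI)])
E
```

```text
expected tip [422.20399075 283.59485162] 112.89895163499503
[[246.16741144 234.66541739]
 [284.50678989 240.92104208]] [[310.44363075 222.65249775]
 [310.71505651 218.44052691]]
[422.6222679  282.09299973 113.        ] [407.8060221  199.69946351 113.        ] 1.3928749220572936 1.4089454824679783
port [441.9948273  347.61474236  70.        ] rod origin in C:
-321.53101745113725 3.5324023114363126
```

apply_moves(
  rows=[
    [[-1.5,1,0.25],0.012,1.0],
    [[-3,1.7,0.4],0.024,1.0],
    [[-4.14,2.2,0.5],0.024,1.0],
    [[-4.14,2.2,0.5],0.024,1.0],
    [[-4.14,2.2,0.5],0.024,1.0],
  ],
)

```text
time: 5.18
tool_pos: [409.3, 175.4, 85.8]
tcp_rot: [-1.576, -0.002, -1.756]
contact_force: [-0.2, -0.7, -1.8]
grip_width: 15.6
```

```bash
cat > st.py <<'E'
from h import *
def st():
    o=bot.get_obs();y=o['tcp_rot'][2];t=o['tool_pos'];u=-np.array([np.cos(y),np.sin(y)])
    ex=np.array([np.cos(PSI),np.sin(PSI)]);ey=np.array([-ex[1],ex[0]])
    d=t[:2]-CO[:2];h=d+150*u;f=o['contact_force']
    print("t",o['time'],"rod o C",(d@ex).round(2),(d@ey).round(2),"hook C",(h@ex).round(2),(h@ey).round(2),"z",(t[2]+5).round(2),"rot",o['tcp_rot'].round(4),"F C",(f[:2]@ex).round(2),(f[:2]@ey).round(2),f[2].round(2),"w",o['grip_width'].round(1))
st()
E
python3 st.py;  python3 - <<'E'
from h import *
for n in ("scene","top"):
    cv2.imwrite(f"pics/{n}3.png",vision.capture(n)[:,:,::-1])
crop("","pics/top3.png",200,190,300,265,8,"pics/e1.png")
E
```

```text
Traceback (most recent call last):
  File "st.py", line 7, in <module>
    st()
    ~~^^
  File "st.py", line 6, in st
    print("t",o['time'],"rod o C",(d@ex).round(2),(d@ey).round(2),"hook C",(h@ex).round(2),(h@ey).round(2),"z",(t[2]+5).round(2),"rot",o['tcp_rot'].round(4),"F C",(f[:2]@ex).round(2),(f[:2]@ey).round(2),f[2].round(2),"w",o['grip_width'].round(1))
                                                                                                                                                                                                                             ^^^^^^^^^^^^^^^^^^^^^
AttributeError: 'float' object has no attribute 'round'
```

View pics/e1.png

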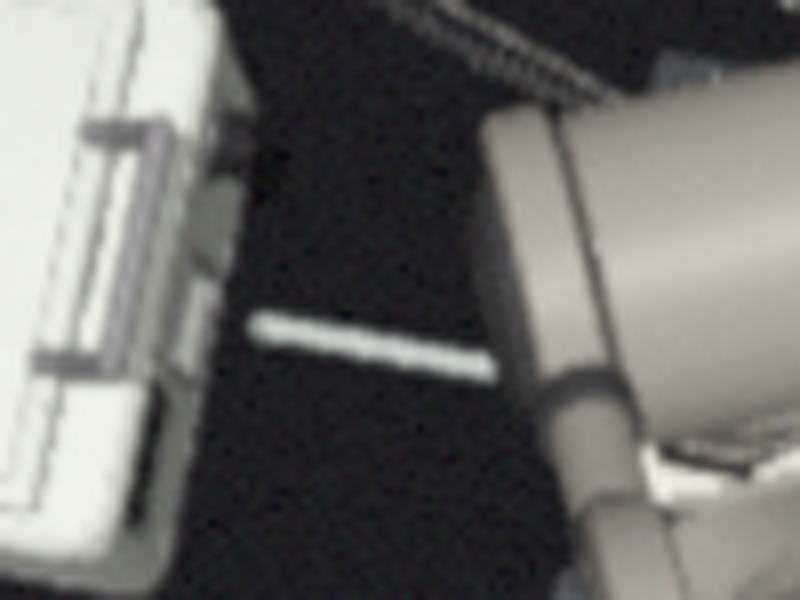

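```bash
sed -i 's/o\[.grip_width.\].round(1)/round(float(o["grip_width"]),1)/' st.py; python3 st.py;python3 - <<'E'
from h import *
s=lambda P:((proj("top",P)-[200,190]+.5)*8).round(1)
print(s([C(-105,-.5,91),C(-130,-.5,91),C(-200,-.5,91)]).tolist())
print(s([C(-105,-17,38),C(-105,17,38),C(-105,-17,70),C(-105,17,70)]).tolist())
E
```

```text
t 5.275 rod o C -280.39 -0.4 hook C -130.39 -0.41 z 90.99 rot [-1.5756 -0.0018 -1.7567] F C -0.33 0.7 -1.54 w 15.7
[[183.2, 310.8], [257.4, 324.8], [466.3, 364.1]]
[[209.0, 288.1], [188.9, 384.3], [199.8, 272.8], [179.0, 371.4]]
```

apply_moves(
  rows=[
    [[-1.5,0,0],0,1.0],
    [[-3,0,0],0,1.0],
    [[-4.5,0,0],0,1.0],
    [[-6,0,0],0,1.0],
    [[-6,0,0],0,1.0],
  ],
)

```text
time: 5.9
tool_pos: [420.7, 235.4, 85.8]
tcp_rot: [-1.575, -0.002, -1.755]
contact_force: [-0.3, -0.4, -1.1]
grip_width: 16.0
```

```bash
python3 st.py
```

```text
t 5.9 rod o C -219.17 -0.29 hook C -69.17 -0.02 z 90.78 rot [-1.5753e+00 -1.6000e-03 -1.7548e+00] F C -0.44 0.25 -1.13 w 16.0
```

apply_moves(
  rows=[
    [[-0.8,0,0],0,1.0],
    [[-1.6,0,0],0,1.0],
    [[-2.4,0,0],0,1.0],
    [[-3.25,0,0],0,1.0],
    [[-3.25,0,0],0,1.0],
  ],
)

```text
time: 6.52
tool_pos: [426.8, 268.0, 85.7]
tcp_rot: [-1.575, -0.001, -1.754]
contact_force: [0.1, -0.1, -1.8]
grip_width: 15.7
```

```bash
python3 st.py
```

```text
t 6.525 rod o C -186.07 -0.25 hook C -36.07 0.13 z 90.71 rot [-1.575e+00 -1.400e-03 -1.754e+00] F C -0.07 -0.12 -1.77 w 15.7
```

apply_moves(
  rows=[
    [[0,0.4,0],0,1.0],
    [[0,0.8,0],0,1.0],
    [[0,0.8,0],0,1.0],
  ],
)

```text
time: 6.9
tool_pos: [426.4, 267.6, 77.2]
tcp_rot: [-1.576, -0.002, -1.754]
contact_force: [0.1, 0.8, -1.8]
grip_width: 15.8
```

apply_moves(
  rows=[
    [[0,0.3,0],0,1.0],
    [[0,0.6,0],0,1.0],
    [[0,0.95,0],0,1.0],
    [[0,0.95,0],0,1.0],
  ],
)

```text
time: 7.4
tool_pos: [426.2, 267.5, 67.4]
tcp_rot: [-1.577, -0.002, -1.754]
contact_force: [0.4, -0.3, -1.7]
grip_width: 15.9
```

```bash
python3 st.py
```

```text
t 7.4 rod o C -186.62 0.26 hook C -36.62 0.59 z 72.41 rot [-1.5765 -0.0024 -1.7544] F C -0.26 -0.44 -1.75 w 15.9
```

apply_moves(
  rows=[
    [[0.15,0,0],0,1.0],
    [[0.3,0,0],0,1.0],
    [[0.45,0,0],0,1.0],
    [[0.6,0,0],0,1.0],
    [[0.6,0,0],0,1.0],
  ],
)

```text
time: 8.02
tool_pos: [425.1, 261.5, 67.5]
tcp_rot: [-1.577, -0.002, -1.755]
contact_force: [0.1, 0.3, -1.9]
grip_width: 15.5
```

apply_moves(
  rows=[
    [[0.1,0,0],0,1.0],
    [[0.2,0,0],0,1.0],
    [[0.3,0,0],0,1.0],
    [[0.4,0,0],0,1.0],
  ],
)

```text
time: 8.52
tool_pos: [424.4, 257.6, 67.5]
tcp_rot: [-1.576, -0.002, -1.755]
contact_force: [-0.7, 1.3, -1.3]
grip_width: 15.6
```

```bash
python3 st.py
```

```text
t 8.525 rod o C -196.71 0.21 hook C -46.71 0.51 z 72.47 rot [-1.5765 -0.0023 -1.7545] F C 1.15 0.89 -1.33 w 15.6
```

apply_moves(
  rows=[
    [[0.1,0,0],0,1.0],
    [[0.2,0,0],0,1.0],
    [[0.3,0,0],0,1.0],
    [[0.4,0,0],0,1.0],
  ],
)

```text
time: 9.02
tool_pos: [423.6, 253.6, 67.5]
tcp_rot: [-1.576, -0.002, -1.755]
contact_force: [0.8, 1.2, -2.2]
grip_width: 15.9
```

apply_moves(
  rows=[
    [[0.1,0,0],0,1.0],
    [[0.2,0,0],0,1.0],
    [[0.3,0,0],0,1.0],
    [[0.4,0,0],0,1.0],
  ],
)

```text
time: 9.52
tool_pos: [422.9, 249.6, 67.5]
tcp_rot: [-1.576, -0.002, -1.754]
contact_force: [-0.4, 0.9, -1.8]
grip_width: 15.8
```

```bash
python3 st.py
```

```text
t 9.525 rod o C -204.83 0.18 hook C -54.83 0.5 z 72.52 rot [-1.5764 -0.0022 -1.7545] F C 0.84 0.55 -1.75 w 15.8
```

apply_moves(
  rows=[
    [[0.1,0,0],0,1.0],
    [[0.2,0,0],0,1.0],
    [[0.3,0,0],0,1.0],
    [[0.4,0,0],0,1.0],
  ],
)

```text
time: 10.02
tool_pos: [422.2, 245.6, 67.5]
tcp_rot: [-1.576, -0.002, -1.755]
contact_force: [0.4, 1.7, -0.8]
grip_width: 15.6
```

apply_moves(
  rows=[
    [[0.1,0,0],0,1.0],
    [[0.2,0,0],0,1.0],
    [[0.3,0,0],0,1.0],
    [[0.4,0,0],0,1.0],
  ],
)

```text
time: 10.52
tool_pos: [421.4, 241.6, 67.5]
tcp_rot: [-1.576, -0.002, -1.755]
contact_force: [-0.9, 1.4, -1.8]
grip_width: 15.8
```

apply_moves(
  rows=[
    [[0.1,0,0],0,1.0],
    [[0.2,0,0],0,1.0],
    [[0.3,0,0],0,1.0],
  ],
)

```text
time: 10.9
tool_pos: [421.0, 239.0, 67.6]
tcp_rot: [-1.576, -0.002, -1.755]
contact_force: [0.5, 3.1, -1.5]
grip_width: 15.6
```

```bash
python3 st.py
```

```text
t 10.9 rod o C -215.65 0.02 hook C -65.65 0.33 z 72.62 rot [-1.5759e+00 -1.6000e-03 -1.7545e+00] F C 3.09 0.1 -1.52 w 15.6
```

apply_moves(
  rows=[
    [[0.1,0,0],0,1.0],
    [[0.2,0,0],0,1.0],
    [[0.3,0,0],0,1.0],
  ],
)

```text
time: 11.28
tool_pos: [420.5, 236.0, 67.6]
tcp_rot: [-1.576, -0.001, -1.755]
contact_force: [0.6, 3.5, -2.1]
grip_width: 15.8
```

apply_moves(
  rows=[
    [[0.1,0,0],0,1.0],
    [[0.2,0,0],0,1.0],
    [[0.3,0,0],0,1.0],
  ],
)

```text
time: 11.65
tool_pos: [419.9, 233.0, 67.6]
tcp_rot: [-1.576, -0.001, -1.755]
contact_force: [0.9, 4.0, -2.2]
grip_width: 15.6
```

apply_moves(
  rows=[
    [[0.1,0,0],0,1.0],
    [[0.2,0,0],0,1.0],
    [[0.3,0,0],0,1.0],
  ],
)

```text
time: 12.02
tool_pos: [419.4, 230.0, 67.6]
tcp_rot: [-1.576, -0.001, -1.755]
contact_force: [1.2, 3.8, -2.1]
grip_width: 15.7
```

apply_moves(
  rows=[
    [[0.07,0,0],0,1.0],
    [[0.14,0,0],0,1.0],
  ],
)

```text
time: 12.28
tool_pos: [419.1, 228.5, 67.6]
tcp_rot: [-1.576, -0.002, -1.755]
contact_force: [0.7, 3.5, -2.1]
grip_width: 15.9
```

apply_moves(
  rows=[
    [[0.06,0,0],0,1.0],
    [[0.12,0,0],0,1.0],
  ],
)

```text
time: 12.52
tool_pos: [418.9, 227.3, 67.6]
tcp_rot: [-1.576, -0.002, -1.755]
contact_force: [0.5, 4.5, -2.9]
grip_width: 15.8
```

apply_moves(
  rows=[
    [[0.06,0,0],0,1.0],
    [[0.12,0,0],0,1.0],
  ],
)

```text
time: 12.78
tool_pos: [418.8, 226.3, 67.7]
tcp_rot: [-1.576, -0.001, -1.755]
contact_force: [0.2, 6.8, -2.3]
grip_width: 15.5
```

apply_moves(
  rows=[
    [[0.04,0,0],0,1.0],
  ],
)

```text
time: 12.9
tool_pos: [418.9, 226.2, 67.8]
tcp_rot: [-1.575, -0.0, -1.755]
contact_force: [1.1, 7.0, -2.5]
grip_width: 16.0
```

```bash
python3 st.py
```

```text
t 12.9 rod o C -228.6 -0.21 hook C -78.6 0.05 z 72.76 rot [-1.5753e+00 -3.0000e-04 -1.7548e+00] F C 7.12 0.22 -2.5 w 16.0
```

apply_moves(
  rows=[
    [[-0.2,0,0],0,1.0],
    [[-0.4,0,0],0,1.0],
    [[-0.7,0,0],0,1.0],
    [[-0.7,0,0],0,1.0],
  ],
)

```text
time: 13.4
tool_pos: [420.2, 233.2, 67.7]
tcp_rot: [-1.575, -0.0, -1.755]
contact_force: [0.2, -1.0, -1.6]
grip_width: 15.8
```

```bash
python3 st.py
```

```text
t 13.4 rod o C -221.48 -0.19 hook C -71.48 0.12 z 72.72 rot [-1.5754e+00 -4.0000e-04 -1.7545e+00] F C -0.91 -0.38 -1.65 w 15.8
```

apply_moves(
  rows=[
    [[0,-0.5,0],0,1.0],
    [[0,-1,0],0,1.0],
    [[0,-1.5,0],0,1.0],
    [[0,-1.85,0],0,1.0],
    [[0,-1.85,0],0,1.0],
  ],
)

```text
time: 14.02
tool_pos: [420.4, 233.2, 86.6]
tcp_rot: [-1.575, -0.0, -1.755]
contact_force: [0.3, 0.2, -2.1]
grip_width: 16.0
```

```bash
python3 st.py
```

```text
t 14.025 rod o C -221.39 -0.44 hook C -71.39 -0.13 z 91.57 rot [-1.5747e+00 -1.0000e-04 -1.7545e+00] F C 0.2 -0.24 -2.14 w 16.0
```

apply_moves(
  rows=[
    [[2,0,0],0,1.0],
    [[4,0,0],0,1.0],
    [[6,0,0],0,1.0],
    [[8,-0.8,0],0,1.0],
    [[9.9,-2,0],0,1.0],
  ],
)

```text
time: 14.65
tool_pos: [401.3, 134.3, 106.4]
tcp_rot: [-1.576, -0.001, -1.755]
contact_force: [-0.1, -0.2, -1.4]
grip_width: 15.6
```

apply_moves(
  rows=[
    [[0,0,0],-0.15,1.0],
    [[0,0,0],-0.3,1.0],
    [[0,0,0],-0.45,1.0],
    [[0,0,0],-0.6,1.0],
    [[0,0,0],-0.75,1.0],
  ],
)

```text
time: 15.28
tool_pos: [400.7, 133.4, 106.2]
tcp_rot: [-1.576, 0.003, -1.0]
contact_force: [0.3, 0.1, -2.0]
grip_width: 15.6
```

apply_moves(
  rows=[
    [[0,0,0],-0.15,1.0],
    [[0,0,0],-0.3,1.0],
    [[0,0,0],-0.45,1.0],
    [[0,0,0],-0.6,1.0],
    [[0,0,0],-0.7,1.0],
  ],
)

```text
time: 15.9
tool_pos: [400.1, 132.5, 106.0]
tcp_rot: [-1.573, 0.007, -0.297]
contact_force: [0.7, 0.4, -1.5]
grip_width: 15.6
```

```bash
python3 st.py; python3 - <<'E'
from h import *
for n in ("scene","top"):
    cv2.imwrite(f"pics/{n}4.png",vision.capture(n)[:,:,::-1])
crop("","pics/scene4.png",250,130,400,240,5.0,"pics/f1.png")
crop("","pics/top4.png",200,180,340,320,4.0,"pics/f2.png")
o=bot.get_obs();print(o['tool_pos'],o['tcp_rot'])
E
```

```text
t 15.9 rod o C -324.15 0.93 hook C -307.51 150.0 z 111.01 rot [-1.5733  0.0067 -0.297 ] F C 0.47 -0.59 -1.51 w 15.6
[400.18934834 132.58868516 106.01941112] [-1.573276    0.00663437 -0.30024733]
```

View pics/f1.png

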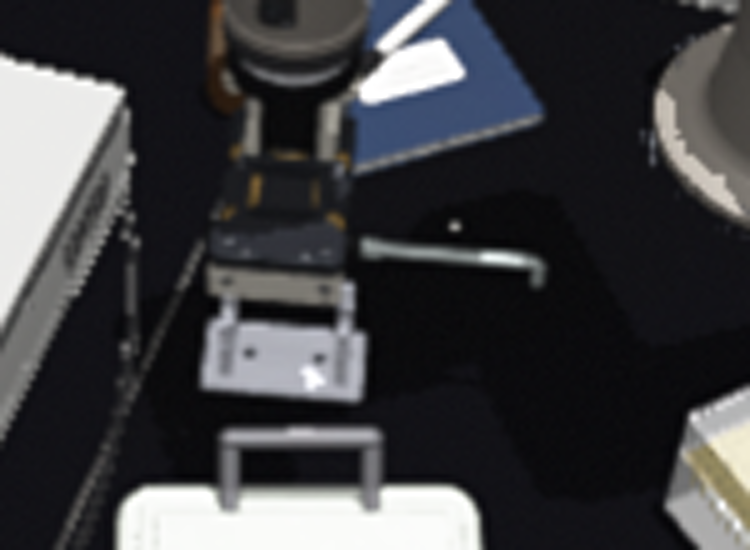

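View pics/f2.png

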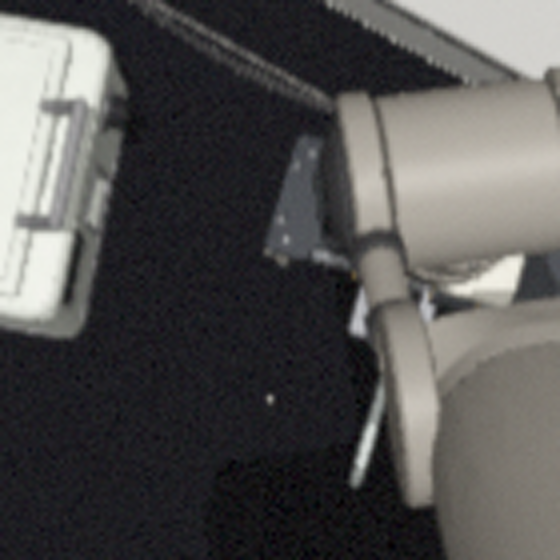

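```bash
python3 - <<'E'
from h import *
o=bot.get_obs();y=o['tcp_rot'][2];t=o['tool_pos'];u=-np.array([np.cos(y),np.sin(y)])
P=lambda a,b:np.r_[t[:2]+a*u,t[2]+5.2-b]
print(proj("top",[P(153,0),P(110,0)]),proj("scene",[P(150,19.5),P(153,-3),P(50,0)]))
print(onz("top",(288.7,301.7),111), P(153,0))
E
```

```text
[[287.53359363 300.85583451]
 [292.47156287 284.46002263]] [[356.72432237 186.64116666]
 [358.60407104 181.71862145]
 [323.7413245  179.40799712]]
[251.92016168 174.89995899 111.        ] [254.03405267 177.83942602 111.21941112]
```

apply_moves(
  rows=[
    [[-0.2,1.5,0.29],0,1.0],
    [[-0.2,2,0.29],0,1.0],
    [[-0.2,2,0.29],0,1.0],
  ],
)

```text
time: 16.38
tool_pos: [398.7, 135.6, 85.8]
tcp_rot: [-1.574, 0.007, -0.301]
contact_force: [0.1, 0.2, -2.2]
grip_width: 15.4
```

```bash
python3 - <<'E'
from h import *
o=bot.get_obs();print(o['tool_pos'],o['tcp_rot'],o['contact_force'])
E
```

```text
[398.71877775 135.63619756  85.82868242] [-1.57376101  0.00743002 -0.30130072] [ 0.13605897  0.19218065 -2.2317821 ]
```

apply_moves(
  rows=[
    [[0.02,1,0.03],-0.004,1.0],
    [[0.02,2,0.03],-0.004,1.0],
    [[0.02,3,0.03],-0.004,1.0],
    [[0.02,3.5,0.03],-0.004,1.0],
  ],
)

```text
time: 16.88
tool_pos: [398.3, 135.8, 50.0]
tcp_rot: [-1.574, 0.009, -0.297]
contact_force: [0.7, -0.5, -0.7]
grip_width: 16.0
```

apply_moves(
  rows=[
    [[0,0.3,0],0,1.0],
    [[0,0.6,0],0,1.0],
    [[0,0.9,0],0,1.0],
    [[0,0.9,0],0,1.0],
  ],
)

```text
time: 17.38
tool_pos: [398.2, 135.8, 40.9]
tcp_rot: [-1.574, 0.009, -0.297]
contact_force: [1.5, 0.2, -1.4]
grip_width: 15.7
```

apply_moves(
  rows=[
    [[0.05,0.08,0],0,1.0],
    [[0.05,0.08,0],0,1.0],
  ],
)

```text
time: 17.62
tool_pos: [398.7, 135.6, 40.1]
tcp_rot: [-1.574, 0.009, -0.297]
contact_force: [-0.3, 0.0, -1.5]
grip_width: 15.9
```

apply_moves(
  rows=[
    [[0,0,0],0,2.5],
    [[0,0,0],0,4],
    [[0,0,0],0,5],
    [[0,0,0],0,5],
  ],
)

```text
time: 18.12
tool_pos: [398.8, 135.6, 40.2]
tcp_rot: [-1.574, 0.008, -0.297]
contact_force: [0.3, -0.5, -0.6]
grip_width: 47.9
```

apply_moves(
  rows=[
    [[0,-2,0],0,5],
    [[0,-6,0],0,5],
    [[0,-12,0],0,5],
    [[0,-18,0],0,5],
    [[0,-22,0],0,5],
  ],
)

```text
time: 18.75
tool_pos: [401.1, 135.9, 263.1]
tcp_rot: [-1.573, 0.005, -0.297]
contact_force: [1.3, 0.4, -0.5]
grip_width: 49.7
```

```bash
python3 - <<'E'
from h import *
for n in ("scene","top"):
    cv2.imwrite(f"pics/{n}5.png",vision.capture(n)[:,:,::-1])
crop("","pics/scene5.png",250,130,400,240,5.0,"pics/g1.png")
o=bot.get_obs();print(o['time'],o['tool_pos'],o['tcp_rot'],o['joint_positions'])
E
```

```text
18.85 [402.7374105  136.13585229 264.4258319 ] [-1.57028883e+00  2.56496966e-04 -2.97285589e-01] [ 1.44860994e-01  1.36628063e-01  1.73208634e+00  5.94631205e-04
  1.27289298e+00 -1.12882422e+00]
```

View pics/g1.png

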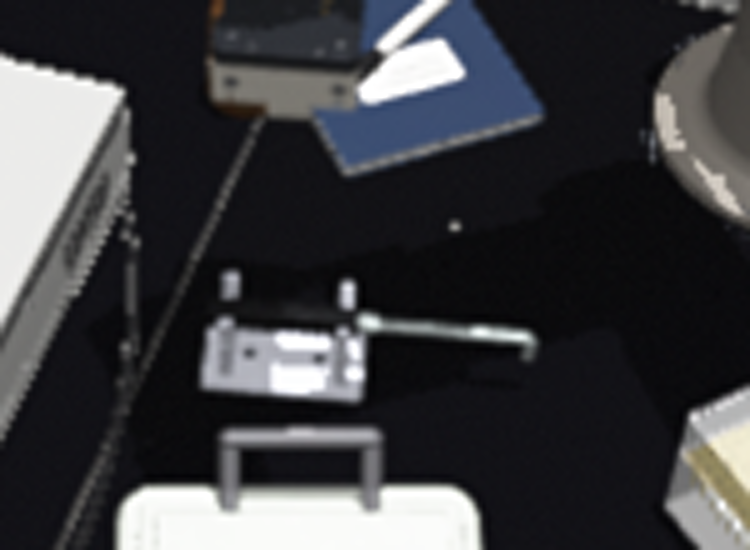

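apply_moves(
  rows=[
    [[-0.6,0,5],-0.05,5],
    [[-1.2,0,10.5],-0.11,5],
    [[-1.9,0,16],-0.11,5],
    [[-2.5,0,21],-0.11,5],
    [[-2.5,0,21.5],-0.11,5],
  ],
)

```text
time: 19.48
tool_pos: [441.2, 351.4, 262.5]
tcp_rot: [-1.571, 0.002, -0.184]
contact_force: [-0.1, -0.3, 0.2]
grip_width: 49.7
```

apply_moves(
  rows=[
    [[0,0,0],0,5],
    [[0,0,0],0,5],
  ],
)

```text
time: 19.73
tool_pos: [441.0, 350.3, 262.0]
tcp_rot: [-1.573, 0.003, -0.185]
contact_force: [-0.5, 0.7, 0.6]
grip_width: 50.0
```

```bash
python3 - <<'E'
from h import *
cv2.imwrite("pics/scene6.png",vision.capture("scene")[:,:,::-1])
crop("","pics/scene6.png",250,130,400,260,5.0,"pics/g2.png")
o=bot.get_obs();print(o['time'],o['tool_pos'],o['tcp_rot'],o['joint_positions'],C(-103,0,208))
E
python3 st.py
```

```text
19.775 [441.1529854  350.26316077 262.36792434] [-1.57207693  0.00262682 -0.18516175] [ 5.34585705e-01  3.99191024e-01  1.37674981e+00  7.84614048e-04
  1.36847135e+00 -8.51209307e-01] [441.872891   349.67268588 208.        ]
t 19.775 rod o C -102.55 0.82 hook C -102.65 150.82 z 267.37 rot [-1.5721  0.0026 -0.1852] F C -0.89 -0.53 -0.33 w 50.1
```

View pics/g2.png

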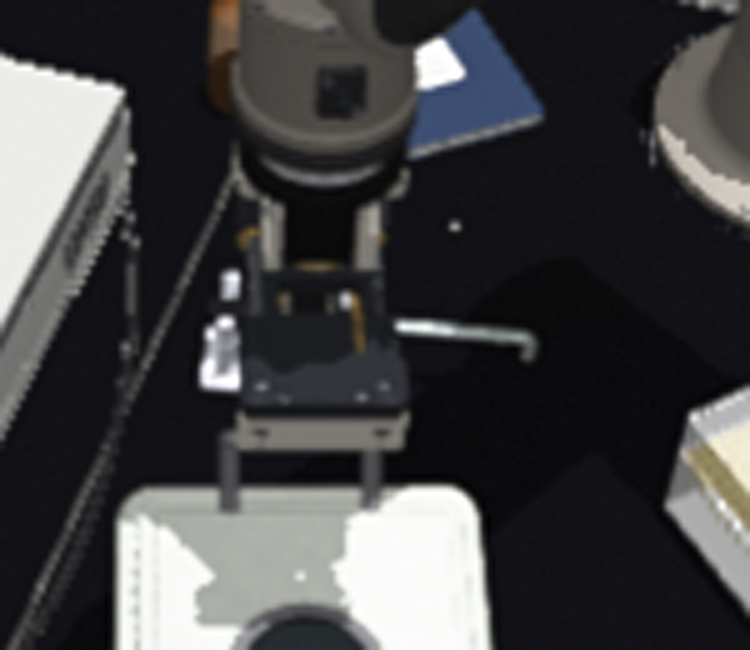

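apply_moves(
  rows=[
    [[-0.05,2,0],0,5],
    [[-0.05,3.5,0],0,5],
    [[-0.05,4.7,0],0,5],
    [[-0.05,5.4,0],0,5],
    [[-0.05,5.4,0],0,5],
  ],
)

```text
time: 20.4
tool_pos: [440.4, 350.2, 208.0]
tcp_rot: [-1.573, 0.003, -0.185]
contact_force: [-0.1, 0.4, 0.8]
grip_width: 49.6
```

apply_moves(
  rows=[
    [[0,0,0],0,2.8],
    [[0,0,0],0,2.2],
    [[0,0,0],0,1.6],
    [[0,0,0],0,1.2],
    [[0,0,0],0,1.0],
  ],
)

```text
time: 21.02
tool_pos: [440.4, 350.2, 208.0]
tcp_rot: [-1.573, 0.003, -0.185]
contact_force: [0.3, 0.6, -0.2]
grip_width: 10.9
```

apply_moves(
  rows=[
    [[0,0,0],0,0.6],
    [[0,0,0],0,0.6],
  ],
)

```text
time: 21.28
tool_pos: [440.4, 350.3, 208.0]
tcp_rot: [-1.572, 0.003, -0.185]
contact_force: [-0.1, 1.8, -0.0]
grip_width: 8.8
```

```bash
python3 st.py
```

```text
t 21.275 rod o C -102.65 1.53 hook C -102.74 151.53 z 213.04 rot [-1.5724  0.0031 -0.1852] F C 1.77 0.48 -0.01 w 8.8
```

apply_moves(
  rows=[
    [[0,0,0],0,0.6],
    [[0,0,0],0,0.6],
  ],
)

```text
time: 21.52
tool_pos: [440.4, 350.3, 208.1]
tcp_rot: [-1.572, 0.003, -0.185]
contact_force: [-0.1, 0.8, 0.7]
grip_width: 9.0
```

```bash
python3 st.py
```

```text
t 21.525 rod o C -102.63 1.55 hook C -102.74 151.55 z 213.06 rot [-1.5724  0.0031 -0.1851] F C 0.73 0.26 0.72 w 9.0
```

```bash
python3 - <<'E'
import numpy as np
f=lambda th:192.2*np.array([-np.cos(.2097+th),np.sin(.2097+th)])
print((f(.03)-f(0)).round(1),(f(.06)-f(0)).round(1))
t=.06
while t<1.26:
    print(round(t,3),[((f(t+.04*k)-f(t))/10).round(2).tolist() for k in range(1,6)]); t+=.2
E
```

```text
[1.3 5.6] [ 2.7 11.2]
0.06 [[0.22, 0.74], [0.47, 1.46], [0.75, 2.18], [1.05, 2.89], [1.39, 3.58]]
0.26 [[0.36, 0.68], [0.75, 1.34], [1.16, 1.99], [1.6, 2.62], [2.07, 3.23]]
0.46 [[0.49, 0.59], [1.0, 1.17], [1.54, 1.72], [2.09, 2.25], [2.67, 2.76]]
0.66 [[0.6, 0.48], [1.21, 0.94], [1.85, 1.38], [2.5, 1.79], [3.16, 2.17]]
0.86 [[0.68, 0.36], [1.38, 0.68], [2.08, 0.98], [2.8, 1.26], [3.53, 1.5]]
1.06 [[0.74, 0.21], [1.49, 0.4], [2.24, 0.55], [3.0, 0.67], [3.76, 0.77]]
```

apply_moves(
  rows=[
    [[0,-0.3,0.07],0,0.6],
    [[0,-0.57,0.14],0,0.6],
    [[0,-0.85,0.2],0,0.6],
    [[0,-1.12,0.28],0,0.6],
  ],
)

```text
time: 22.02
tool_pos: [440.9, 353.0, 219.2]
tcp_rot: [-1.573, 0.003, -0.185]
contact_force: [1.0, 0.1, -5.2]
grip_width: 8.9
```

```bash
python3 st.py
```

```text
t 22.025 rod o C -99.89 1.56 hook C -100.0 151.56 z 224.22 rot [-1.5728  0.0034 -0.1851] F C 0.31 -1.0 -5.16 w 8.9
```

apply_moves(
  rows=[
    [[0,-0.74,0.22],0,0.6],
    [[0,-1.46,0.47],0,0.6],
    [[0,-2.18,0.75],0,0.6],
    [[0,-2.89,1.05],0,0.6],
    [[0,-3.58,1.39],0,0.6],
  ],
)

```text
time: 22.65
tool_pos: [443.4, 366.5, 255.5]
tcp_rot: [-1.574, 0.004, -0.185]
contact_force: [0.1, -3.1, -4.1]
grip_width: 8.8
```

```bash
python3 st.py;  python3 - <<'E'
from h import *
cv2.imwrite("pics/scene7.png",vision.capture("scene")[:,:,::-1])
crop("","pics/scene7.png",250,130,400,340,2.8,"pics/g3.png")
E
```

```text
t 22.65 rod o C -86.21 1.6 hook C -86.31 151.6 z 260.48 rot [-1.574   0.0038 -0.1852] F C -3.06 -0.68 -4.06 w 8.8
```

View pics/g3.png

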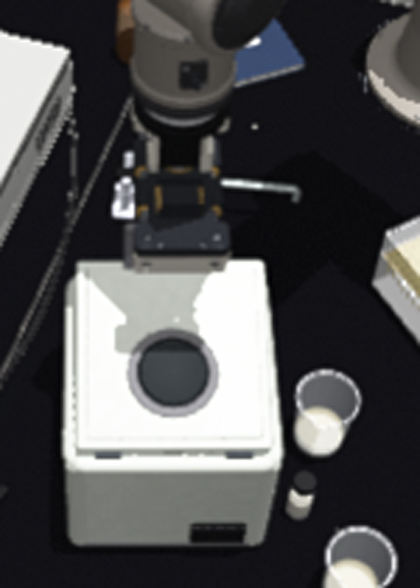

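apply_moves(
  rows=[
    [[0,-0.68,0.36],0,0.6],
    [[0,-1.34,0.75],0,0.6],
    [[0,-1.99,1.16],0,0.6],
    [[0,-2.62,1.6],0,0.6],
    [[0,-3.23,2.07],0,0.6],
  ],
)

```text
time: 23.32
tool_pos: [447.3, 387.1, 289.3]
tcp_rot: [-1.574, 0.003, -0.185]
contact_force: [-2.5, -5.8, -1.0]
grip_width: 8.6
```

apply_moves(
  rows=[
    [[0,-0.59,0.49],0,0.6],
    [[0,-1.17,1.0],0,0.6],
    [[0,-1.72,1.54],0,0.6],
    [[0,-2.25,2.09],0,0.6],
    [[0,-2.76,2.67],0,0.6],
  ],
)

```text
time: 23.95
tool_pos: [452.1, 413.4, 317.8]
tcp_rot: [-1.574, 0.003, -0.185]
contact_force: [-2.5, -6.4, 1.6]
grip_width: 8.8
```

```bash
cat > lid.py <<'E'
from h import *
o=bot.get_obs();t=o['tool_pos'];ex=np.array([np.cos(PSI),np.sin(PSI)])
x=(t[:2]-CO[:2])@ex-85;z=t[2]-168
print("r",np.hypot(x,z),"theta",np.arctan2(z,-x)-.2097,o['contact_force'],o['tcp_rot'],o['joint_positions'].round(2),o['grip_width'])
f=lambda th:192.2*np.array([-np.cos(.2097+th),np.sin(.2097+th)])
th=np.arctan2(z,-x)-.2097
print([((f(th+.04*k)-[x,z])/10).round(2).tolist() for k in range(1,6)])
E
python3 lid.py
```

```text
r 194.0650802694201 theta 0.6717730876860956 [-2.45128779 -6.42579696  1.57211406] [-1.57445275  0.00336906 -0.18522457] [ 0.62  0.47  1.11 -0.    1.56 -0.77] 8.848401909162412
[[0.72, 0.33], [1.34, 0.79], [1.98, 1.21], [2.64, 1.61], [3.31, 1.99]]
```

apply_moves(
  rows=[
    [[0,-0.48,0.64],0,0.6],
    [[0,-0.94,1.26],0,0.6],
    [[0,-1.36,1.9],0,0.6],
    [[0,-1.76,2.55],0,0.6],
    [[0,-2.14,3.22],0,0.6],
  ],
)

```text
time: 24.58
tool_pos: [458.0, 445.3, 340.8]
tcp_rot: [-1.574, 0.002, -0.185]
contact_force: [-3.4, -7.4, 3.3]
grip_width: 8.8
```

```bash
python3 lid.py
```

```text
r 195.2948069831255 theta 0.875878408091189 [-3.40868039 -7.39569097  3.28683501] [-1.57391137  0.00242583 -0.18526422] [ 0.65  0.52  0.97 -0.    1.65 -0.73] 8.81293548829747
[[0.83, 0.07], [1.53, 0.39], [2.24, 0.68], [2.97, 0.94], [3.7, 1.17]]
```

apply_moves(
  rows=[
    [[0,-0.3,0.75],0,0.6],
    [[0,-0.55,1.45],0,0.6],
    [[0,-0.8,2.15],0,0.6],
    [[0,-1.05,2.9],0,0.6],
    [[0,-1.27,3.6],0,0.6],
  ],
)

```text
time: 25.2
tool_pos: [464.7, 481.1, 355.8]
tcp_rot: [-1.572, 0.0, -0.185]
contact_force: [-2.1, -5.5, 5.7]
grip_width: 9.2
```

```bash
python3 lid.py; python3 - <<'E'
from h import *
cv2.imwrite("pics/scene8.png",vision.capture("scene")[:,:,::-1])
crop("","pics/scene8.png",250,100,400,340,2.4,"pics/g4.png")
E
```

```text
r 195.5622756135047 theta 1.0778222392716141 [-2.13335708 -5.52839004  5.67154203] [-1.57155364e+00  4.15138552e-04 -1.85186855e-01] [ 0.69  0.59  0.81 -0.    1.74 -0.7 ] 9.188704665966515
[[0.84, -0.12], [1.59, 0.05], [2.34, 0.19], [3.1, 0.3], [3.87, 0.38]]
```

View pics/g4.png

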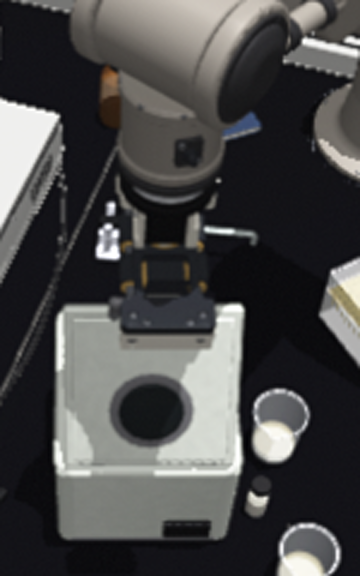

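apply_moves(
  rows=[
    [[0,-0.1,0.7],0,0.6],
    [[0,-0.22,1.4],0,0.6],
    [[0,-0.32,2.1],0,0.6],
    [[0,-0.38,2.6],0,0.6],
    [[0,-0.38,2.6],0,0.6],
  ],
)

```text
time: 25.88
tool_pos: [469.9, 508.6, 361.4]
tcp_rot: [-1.567, -0.002, -0.184]
contact_force: [0.1, -2.1, 7.0]
grip_width: 8.5
```

```bash
python3 lid.py
```

```text
r 195.26379411161474 theta 1.2242801511233663 [ 0.0884751  -2.11236543  7.00630818] [-1.56672982 -0.00216111 -0.18410183] [ 0.71  0.65  0.69  0.    1.79 -0.67] 8.539739748287783
[[0.81, -0.21], [1.57, -0.15], [2.34, -0.13], [3.11, -0.13], [3.88, -0.16]]
```

apply_moves(
  rows=[
    [[0,-0.1,0],0,1.5],
    [[0,-0.1,0],0,2.5],
    [[0,-0.1,0],0,4],
    [[0,-0.1,0],0,4],
  ],
)

```text
time: 26.38
tool_pos: [469.9, 508.7, 362.1]
tcp_rot: [-1.567, -0.002, -0.184]
contact_force: [0.3, -0.1, -0.1]
grip_width: 38.5
```

apply_moves(
  rows=[
    [[0,-1,0],0,4],
    [[0,-2.5,0],0,4],
    [[0,-4,0],0,4],
    [[0,-6,0],0,4],
    [[0,-6,0],0,4],
  ],
)

```text
time: 27.0
tool_pos: [470.0, 508.8, 424.3]
tcp_rot: [-1.563, -0.005, -0.184]
contact_force: [0.4, -0.2, -0.6]
grip_width: 39.7
```

```bash
python3 lid.py; python3 - <<'E'
from h import *
cv2.imwrite("pics/scene9.png",vision.capture("scene")[:,:,::-1])
cv2.imwrite("pics/top9.png",vision.capture("top")[:,:,::-1])
print(bot.get_obs()["tool_pos"],bot.get_obs()["time"])
E
```

```text
r 257.67363508999625 theta 1.2583378592506775 [ 0.38743565 -0.1892241  -0.6093086 ] [-1.5632588  -0.00463559 -0.18406319] [ 0.71  0.69  0.46  0.    1.99 -0.67] 39.69455090748866
[[1.44, -6.45], [2.21, -6.42], [2.97, -6.41], [3.74, -6.44], [4.51, -6.5]]
[469.80565372 508.58861452 421.77105371] 27.1
```

View pics/scene9.png

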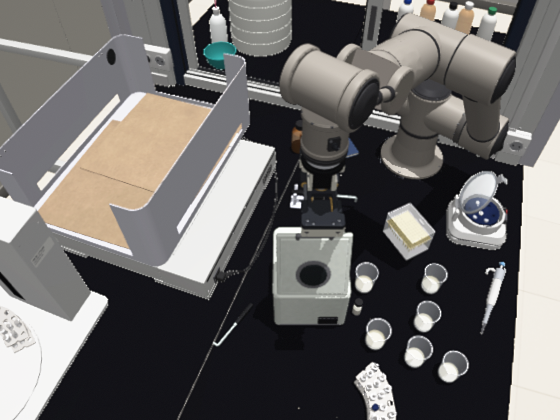

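apply_moves(
  rows=[
    [[0,0,-4],0,4],
    [[0,0,-9],0,4],
    [[0,0,-14],0,4],
    [[0,0,-19],0,4],
    [[0,0,-22],0,4],
  ],
)

```text
time: 27.72
tool_pos: [428.5, 290.1, 420.4]
tcp_rot: [-1.568, -0.001, -0.185]
contact_force: [0.5, -0.2, 0.1]
grip_width: 40.0
```

apply_moves(
  rows=[
    [[3,0,-5],0,4],
    [[5,0,-8],0,4],
    [[5,0,-8],0,4],
    [[5,0,-8],0,4],
  ],
)

```text
time: 28.22
tool_pos: [462.5, 202.6, 419.7]
tcp_rot: [-1.568, -0.0, -0.185]
contact_force: [1.2, 0.0, 0.0]
grip_width: 39.8
```

```bash
python3 - <<'E'
from h import *
cv2.imwrite("pics/scene10.png",vision.capture("scene")[:,:,::-1])
cv2.imwrite("pics/top10.png",vision.capture("top")[:,:,::-1])
crop("","pics/scene10.png",250,130,450,340,2.8,"pics/k1.png")
crop("","pics/top10.png",100,150,400,350,2.6,"pics/k2.png")
th=1.2
f=lambda th,y:C(85-192.2*np.cos(.2097+th),y,168+192.2*np.sin(.2097+th))
for th in(0,1.0,1.1,1.2,1.3): print(th,proj("top",[f(th,-35),f(th,35)]).round(1).tolist(),proj("scene",[f(th,-35),f(th,35)]).round(1).tolist())
E
```

```text
0 [[219.4, 206.6], [213.3, 235.1]] [[296.3, 217.3], [324.1, 217.3]]
1.0 [[156.7, 182.7], [148.8, 214.8]] [[298.0, 222.2], [330.8, 222.2]]
1.1 [[147.6, 180.5], [139.6, 212.7]] [[298.2, 227.5], [331.5, 227.5]]
1.2 [[138.6, 178.4], [130.4, 210.6]] [[298.4, 233.7], [332.2, 233.7]]
1.3 [[129.6, 176.6], [121.4, 208.8]] [[298.5, 240.7], [332.8, 240.7]]
```

View pics/k1.png

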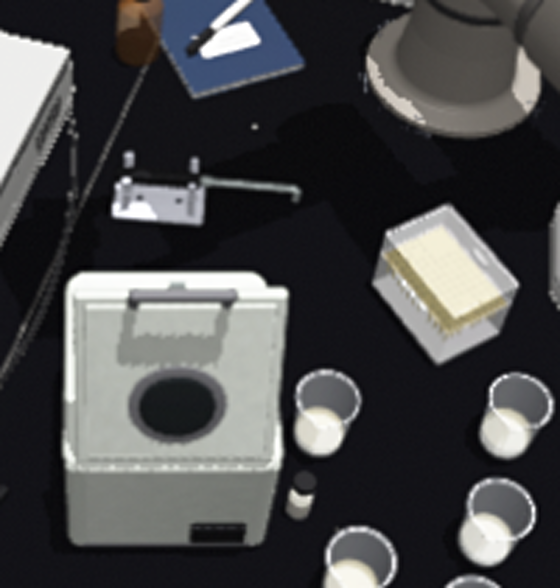

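View pics/k2.png

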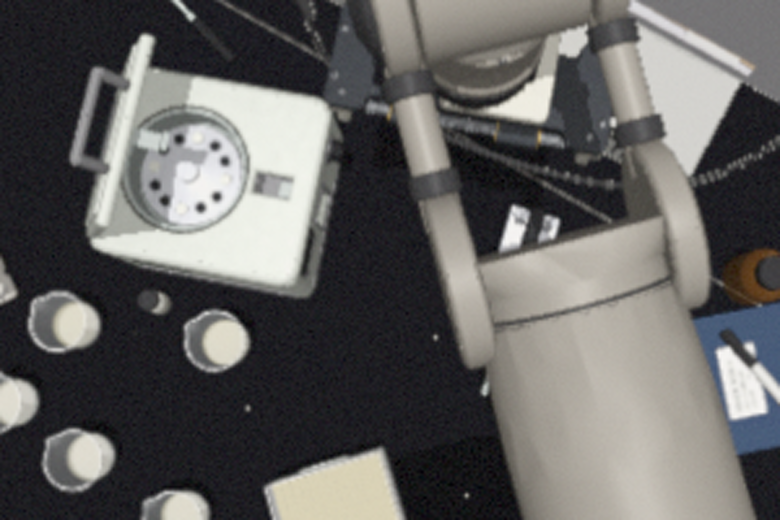

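```bash
python3 -c "
from plant import order
print(order.close_job())"
```

```text
the job is handed in; nothing more can be done
None
```

The job is handed in at about 28 s of the 72 s allowed, with the lid released and open, and the rod back in its rest.

- **Pull:** I drew the link out at about 8 mm/s, slower near the end. It took about 1 N through the slack and about 4 N with the catch. It then stopped moving at about 7 N, roughly 14 mm after the catch came along, and I eased off there. No force reading taken during the pull passed about 7 N, so the 12 N bending limit was not approached.
- **Lid:** I raised it by its grip bar. The last picture puts it at about 1.23 rad, and it stayed there after I let go.
- **Rod:** it lies in its rest, with the hook tip within about 1 pixel of where it started.
- **Bystanders:** the beaker and vial look untouched, and the bottle is standing. I judged these by eye in the final pictures.
- **Small mismatches:** the gripper read about 9 mm on the 10 mm grip bar. During the lift, the measured radius was about 3 mm more than the stated 192 mm. That fits the calibration error or an off-centre grip, and the forces during the lift stayed under about 9 N.

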